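# Hang the scrap strainers on the drying hook by size

## Task

The largest drain strainer already hangs on the hook. Hang the other two looped strainers in front of it on the same hook by their loop handles, the larger first and then the smaller, so that the three hang freely one before the other from the post outwards in order of size. Leave room on the prong for the next and leave the largest hanging where it belongs, at the back.

Things in the scene. Friction and masses are not known exactly. Their poses are not given: they have to be found in the camera images.
- hook: Fixed steel stand: foot 120 x 140 x 12 mm, 22 mm post, one level round prong 10 mm thick, its upper side 220 mm above the table; nothing on the stand is higher but the tip. Origin: on the table at the post's axis, z up. The prong points along the stand's own -x: straight to 195 mm from the post's axis, then kinked up, ending at 218 mm and 13 mm above the prong's upper side.
- large: Strainer like the medium one but 160 mm wide and 70 mm high; same depth, same loop, axes and origin, which is 140 mm above its bottom. 0.45 kg. Already hangs by its loop on the prong, about 40 mm out from the post's axis, its width across the prong.
- medium: Steel slotted box on the table, 40 mm deep (x), 120 wide (y), 60 high, 0.3 kg. Over it an upright strap loop in the y-z plane: outside 50 wide, inside 40, strap 14 (x) by 5 mm, gabled top; its sides are upright from 4 to 58 mm above the rim, to be pinched together along y. Origin: underside of the loop's peak, 70 mm above the rim, 130 above the bottom, 6 below the top. x runs through the loop.
- small: Strainer like the medium one but 80 mm wide and 50 mm high; same depth, same loop, axes and origin, which is 120 mm above its bottom. 0.2 kg. Stands upright on the table. (A low steel pan without a loop is no strainer.)
Mind the look-alikes: they are no part of the job. Leave any blue look-alike of the medium alone.

How it is judged:
On the way, in this order (a step that is already met when the one before it is completed fails the run):
1. the medium strainer hangs on the prong in front of the largest, let go, while the small one is not yet on it (x of medium in the frame of hook between -0.15 and -0.065 m and y of medium in the frame of hook between -0.02 and 0.02 m and z of medium in the frame of hook between 0.2 and 0.232 m and angle between medium's own z axis and vertical below 0.35 rad and contact force between the fingers and medium below 0.3 N and not (x of small in the frame of hook between -0.2 and -0.115 m and y of small in the frame of hook between -0.02 and 0.02 m and z of small in the frame of hook between 0.2 and 0.232 m and angle between small's own z axis and vertical below 0.35 rad)), for 0.2 s.
2. the small strainer hangs on the prong in front of the medium one, let go (x of small in the frame of hook between -0.2 and -0.115 m and y of small in the frame of hook between -0.02 and 0.02 m and z of small in the frame of hook between 0.2 and 0.232 m and angle between each of small, medium's own z axis and vertical below 0.35 rad and x of medium in the frame of hook between -0.15 and -0.065 m and y of medium in the frame of hook between -0.02 and 0.02 m and z of medium in the frame of hook between 0.2 and 0.232 m and contact force between the fingers and small below 0.3 N), for 0.2 s.
At the end, for the whole second after the job is handed in: All three hang at rest by their loops: loop peaks within 20 mm of the prong's line, 200-232 mm above the table, leaning under 20 degrees, at least 30 mm apart; along the prong from the post's axis the largest is at 12-85 mm, the medium at 65-150, the small at 115-200 (x of large in the frame of hook between -0.085 and -0.012 m and y of large in the frame of hook between -0.02 and 0.02 m and z of large in the frame of hook between 0.2 and 0.232 m and angle between each of large, medium, small's own z axis and vertical below 0.35 rad and x of medium in the frame of hook between -0.15 and -0.065 m and y of medium in the frame of hook between -0.02 and 0.02 m and z of medium in the frame of hook between 0.2 and 0.232 m and x of small in the frame of hook between -0.2 and -0.115 m and y of small in the frame of hook between -0.02 and 0.02 m and z of small in the frame of hook between 0.2 and 0.232 m and linear speed of each of large, medium, small below 0.05 m/s and distance between large and medium above 0.03 m and distance between medium and small above 0.03 m); the robot touches nothing.
It also fails if it takes over 67 s, if anything falls off the work surface, if the arm or the gripper's body presses on something with over 40 N, if the wrist force passes 120 N, or if a joint passes its speed limit or range.

## Robot

A 7-joint arm with a two-finger parallel gripper is mounted at the origin on the work surface. World frame = base frame: x ahead of the robot, y to its left, z up, the work surface at z = 0. Lengths are in m, angles in rad, forces in N, time in s.
With the tool pointing down it reaches from about 0.4 to 0.85 m from the base axis. Payload 4.5 kg.
Tool frame: the origin (TCP) lies on the centre line of the jaws, within the pads' length; the fingertips stand 14 mm ahead of it and the grasp point (between the pads) lies 5 mm behind it (nose_length is the distance from the TCP to the fingertips, in m); x points along the fingers, y is the direction in which the jaws open and shut, and the axes are right-handed (so a half turn about x gives the same grasp; the last joint's range is limited). The gripper opens to 88 mm and grips with 3 to 60 N. Pads are 18 mm wide; open, the fingers measure 123 mm over their backs; the gripper's body (75 mm by 187 mm) begins 45 mm behind the grasp point.
Start: joints at [-1.198, 0.689, -0.195, 1.565, 0.157, 0.902, -0.215], TCP at [0.208, 0.59, 0.253] pointing down, gripper open.
Joint ranges: [-3.01, 3.01], [-0.46, 2.08], [-1.47, 1.51], [0.13, 2.56], [-1, 4.14], [0.04, 2.09], [-2.66, 2.66]. Speed limits (rad/s): [2.57, 2.57, 3.14, 3.14, 3.14, 3.14, 3.14].

## Interface

Orientations are given as a unit quaternion [x, y, z, w].
In Python, from plant import get_state, snapshot, camera_params, finish_job, boxes_of, silhouettes, spot_point, nose_length gives the robot as it stands.
- The arm moves only by the tool apply_moves, never from a script. Its arguments are lists of equal length, an entry for each row: "delta_pos": the shift along the tool's x, y, z in cm, a list of three; "yaw": the turn about the tool's x in rad; "gripper": the opening in per cent of the stroke, from 0 (shut) to 100 (fully open). A call has 1 to 10 rows; each row is the pose to reach, as a shift and turn from the pose measured when the call began, along the tool's axes at that moment; what a row does not reach only later rows make up. A row lasts 1/12 s, in which the tool goes at most 41.7 mm and 7.16 degrees, less where a joint would pass 70% of its speed; a pose out of reach is approached as far as the arm can. A call with a gripper value outside its range is refused whole. The fingers move at their own pace and stop on an object; "force" is the grip in N (left out, the last holds). Time passes only in rows, so rows that repeat a pose let the fingers close. It gives the time, the measured TCP pose, the force and the opening at its end, in the units of the state.
- get_state(): the state, without advancing time (a new reading comes with each control period).
- snapshot(name): name is "scene" or "top" or "wrist"; returns the picture (400x640x3 uint8, red, green, blue); there is no depth.
- camera_params(name): a dict with "fovy" (degrees; the focal length in pixels is half the picture's height over the tangent of half this angle, whatever the lens; pixels are square), "cx", "cy" (the principal point, pixels), "dist" ([k1, k2, p1, p2, k3] as OpenCV has them; the pictures are not rectified), "position" and "orientation" of the camera in the world. Camera axes: x right, y down, z forward; pixel columns grow to the right and rows downward; lengths in m; the calibration is good to about 2 mm. A picture is of the moment at which its call begins: read the wrist's pose just before it. camera_params takes no time and is no camera call; for the wrist camera it gives the pose at the moment of the call.
- finish_job(): hands the job in, once; it reports no verdict.
Trained networks look in the newest picture that a camera, given by its name, has taken for a name from the list of things; names that differ only in an ending like _2 or _b are one class to them, and where a whole thing is asked for, a point or a joint stands for the part that bears it (a point fixed in the world has none). Each returns a list of dicts, best first, with "score" (0 to 1); they miss things now and then, are a little off and sometimes report something else, mostly with a low value. They report only what shows in the picture. A call takes as long as a camera call. They do not tell look-alikes from the thing itself.
- boxes_of(thing, camera): "bbox" ([left, top, width, height] in pixels, round what is visible of it).
- silhouettes(thing, camera): "mask" (400x640 bool, what is visible of it) and "bbox" ([left, top, width, height] in pixels, round what is visible of it).
- spot_point(thing, camera): "pixel" ([column, row] in pixels: a listed point, or the origin of a listed thing).
The state is a dict: "clock": time; "q": joint angles; "qd": joint speeds; "joint_torque": joint torques, N m; "tool_pos": TCP position; "eef_rot": TCP orientation; "contact_force": force on the tool from outside, world axes, zero at the start; "moment": the same for the moment, N m; "opening": opening from 0.0 (shut) to 1.0 (fully open).
Only numpy, scipy, OpenCV 4.12 (cv2) and the standard library are available. Lean on these libraries where they do the work, as an engineer would, in place of code of your own. Each camera call takes 0.05 s, during which the arm holds its last target.

## Working session

There is one attempt and no reset: what is moved stays moved. The work goes in short steps, Python scripts to look and compute and a tool call to move; the robot and the scene stay as the last step left them, time stands still between calls to the robot, and variables do not carry over. Pictures are saved under pics/ and viewed, and the job is handed in when it is done.

Besides the shell and the picture viewer there is one more tool, called after "Call:" in YAML: its name, and indented under it one key for each argument. apply_moves: Moves the arm, as the interface text tells. Its arguments: {"type":"object","properties":{"delta_pos":{"type":"array"},"yaw":{"type":"array"},"gripper":{"type":"array"},"force":{"type":"number"}},"required":["delta_pos","yaw","gripper"]}

```bash
mkdir -p pics; ls; python3 - <<'E'
from plant import *
import cv2
s=get_state(); print(s)
for n in ["scene","top","wrist"]:
    im=snapshot(n); cv2.imwrite(f"pics/a_{n}.png",im[:,:,::-1]); print(n,camera_params(n))
print(nose_length() if callable(nose_length) else nose_length)
for t in ["hook","large","medium","small"]:
    for c in ["scene","top"]:
        print(t,c,[(d['bbox'],round(d['score'],2)) for d in boxes_of(t,c)],[(d['pixel'],round(d['score'],2)) for d in spot_point(t,c)])
print(get_state()['clock'])
E
```

```text
pics
{'clock': 0.0, 'q': array([-1.19821103,  0.68996393, -0.19448847,  1.56637185,  0.15726992,
        0.90248948, -0.21508602]), 'qd': array([ 0.00014479,  0.00036332, -0.00038205,  0.000668  ,  0.00135774,
        0.00151188,  0.00120089]), 'joint_torque': array([-2.96724447e-04, -5.27573526e+01, -1.26654200e+00, -1.53425539e+01,
       -5.25354152e-02,  6.86949308e-03,  1.72682949e-04]), 'tool_pos': array([0.20755936, 0.58887126, 0.25191446]), 'eef_rot': array([ 0.11853513,  0.69705447, -0.11983393,  0.6969249 ]), 'contact_force': array([-0.1363486 ,  0.69780332,  0.09255073]), 'moment': array([ 0.04230947, -0.06955547,  0.02316995]), 'opening': 0.9983224993498999}
scene {'fovy': 56.4019692860174, 'cx': 320.8503893776162, 'cy': 198.54228283746372, 'dist': array([-0.05314994,  0.        ,  0.        ,  0.        ,  0.        ]), 'position': array([1.15374535, 0.16826875, 0.64009183]), 'orientation': array([ 0.53596567,  0.70833225, -0.36297112, -0.28152831])}
top {'fovy': 46.8401323491749, 'cx': 319.76143944084066, 'cy': 206.717287890095, 'dist': array([-0.08934449,  0.        , 
[... 546 characters left out ...]
0.74)]
hook top [([211.1, 113.8, 47.9, 71.9], 0.7)] [([232.8, 133.9], 0.58)]
large scene [([375.4, 247.0, 98.6, 69.8], 0.98)] [([437.2, 251.2], 0.72)]
large top [([210.2, 111.9, 49.8, 73.2], 0.72), ([207.6, 122.6, 48.4, 29.7], 0.63)] [([226.1, 129.0], 0.74)]
medium scene [([241.1, 137.1, 20.5, 49.7], 0.67), ([260.9, 191.1, 43.9, 61.8], 0.56)] [([246.5, 138.1], 0.81), ([280.1, 195.9], 0.7)]
medium top [([383.1, 267.1, 31.1, 41.9], 0.82), ([323.0, 193.4, 36.7, 24.5], 0.69)] [([345.3, 201.5], 0.94), ([403.2, 287.3], 0.61)]
small scene [([173.0, 201.7, 37.4, 51.2], 0.96)] [([184.6, 203.9], 0.88)]
small top [([392.6, 173.0, 29.4, 19.3], 0.93)] [([412.6, 178.2], 0.84), ([343.0, 201.6], 0.34)]
0.95
```

View pics/a_scene.png

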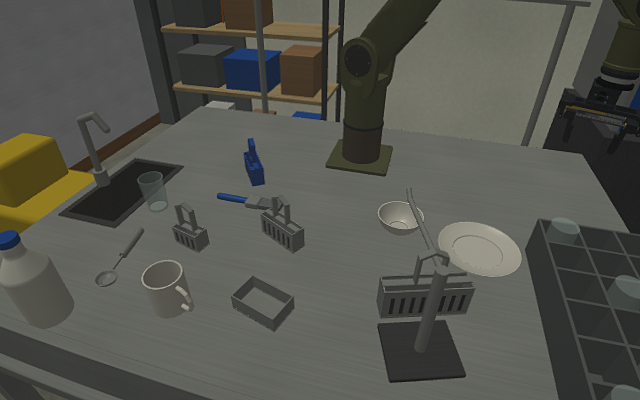

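View pics/a_top.png

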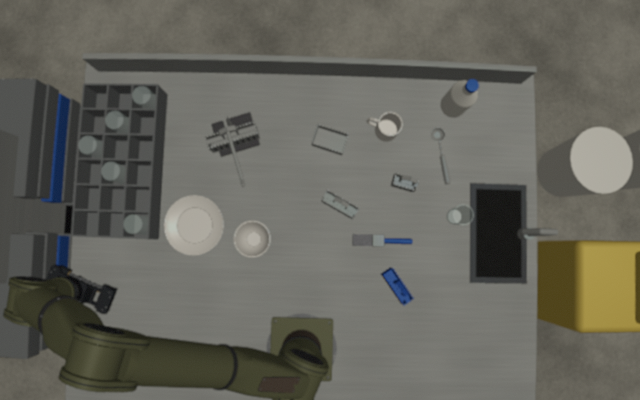

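View pics/a_wrist.png

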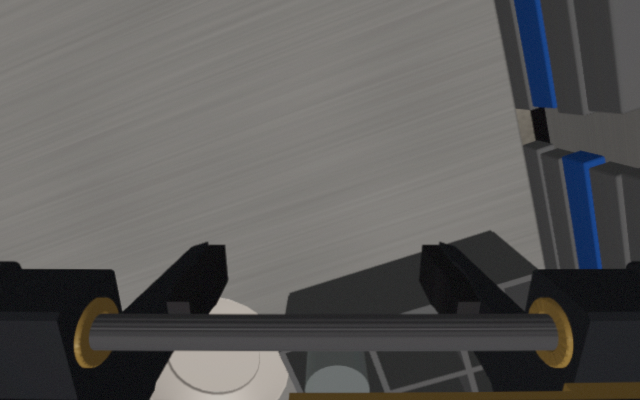

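The steel medium stands at scene (280,225) / top (340,204), and the small at scene (190,228) / top (404,183). The hook, with the large on it, is at scene (425,290) / top (233,135). Things to rule out are the blue look-alike at scene (253,163) / top (398,286) and the loopless pan at scene (263,302) / top (330,140). The steel medium and the small fit the descriptions, so next I check close crops and measure.

```bash
cat > h.py <<'E'
import numpy as np, cv2
from scipy.spatial.transform import Rotation as R
from scipy.optimize import least_squares
def K(p):
    f=200/np.tan(np.radians(p['fovy'])/2); return np.array([[f,0,p['cx']],[0,f,p['cy']],[0,0,1.]])
def proj(p,X):
    Rc=R.from_quat(p['orientation']).as_matrix(); X=np.atleast_2d(X)
    Y=(X-p['position'])@Rc
    return cv2.projectPoints(Y.astype(float).reshape(-1,1,3),np.zeros(3),np.zeros(3),K(p),np.array(p['dist']))[0].reshape(-1,2)
def ray(p,px):
    u=cv2.undistortPoints(np.array(px,float).reshape(-1,1,2),K(p),np.array(p['dist'])).reshape(2)
    d=R.from_quat(p['orientation']).as_matrix()@np.array([u[0],u[1],1]); return p['position'],d/np.linalg.norm(d)
def atz(p,px,z):
    o,d=ray(p,px); return o+d*(z-o[2])/d[2]
def tri(obs):
    A=np.zeros((3,3));b=np.zeros(3);L=[]
    for p,px in obs:
        o,d=ray(p,px);M=np.eye(3)-np.outer(d,d);A+=M;b+=M@o;L.append((M,o))
    x=np.linalg.solve(A,b); return x,[np.linalg.norm(M@(x-o))for M,o in L]
E
python3 - <<'E'
from h import *
from plant import camera_params
S=camera_params("scene");T=camera_params("top")
s=cv2.imread("pics/a_scene.png");t=cv2.imread("pics/a_top.png")
def cr(im,x,y,w,h,k): return cv2.resize(im[y:y+h,x:x+w],None,fx=k,fy=k,interpolation=cv2.INTER_CUBIC)
cv2.imwrite("pics/b1.png",cr(s,165,180,150,100,5))
cv2.imwrite("pics/b2.png",cr(s,365,180,130,210,2.8))
cv2.imwrite("pics/b3.png",cr(t,310,160,120,70,6))
cv2.imwrite("pics/b4.png",cr(t,195,100,80,100,6))
print("med",tri([(S,(280.1,195.9)),(T,(345.3,201.5))]), "sm",tri([(S,(184.6,203.9)),(T,(412.6,178.2))]))
print("large",tri([(S,(437.2,251.2)),(T,(226.1,129))]),"hook",atz(S,(417.6,352),0),atz(T,(232.8,133.9),0))
E
```

```text
med (array([ 0.47728614, -0.12078926,  0.13073655]), [np.float64(0.0057327793430354), np.float64(0.005732779343035296)]) sm (array([ 0.55731471, -0.33240962,  0.11999765]), [np.float64(0.005336309163123349), np.float64(0.005336309163123398)])
large (array([0.67437195, 0.23574251, 0.22219865]), [np.float64(0.0009280110536769923), np.float64(0.0009280110536770402)]) hook [0.71554214 0.24400193 0.        ] [0.71260433 0.25593199 0.        ]
```

View pics/b1.png

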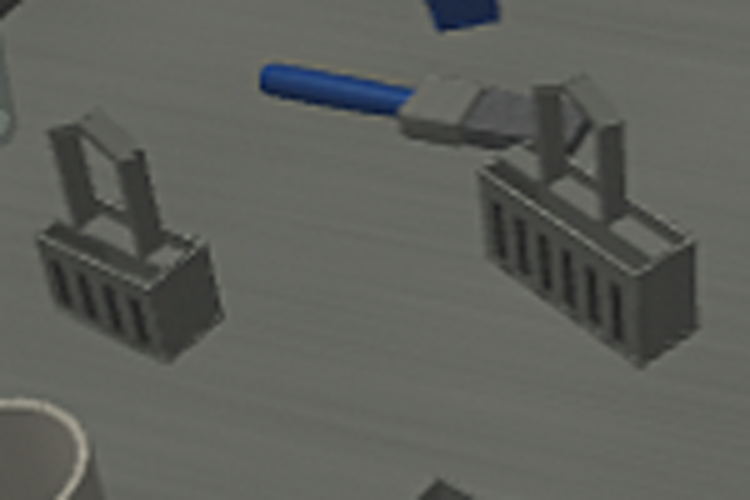

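View pics/b2.png

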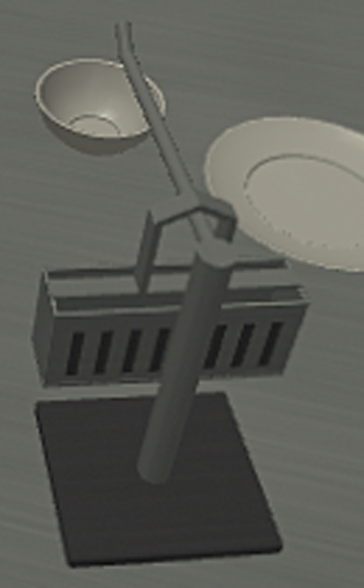

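View pics/b3.png

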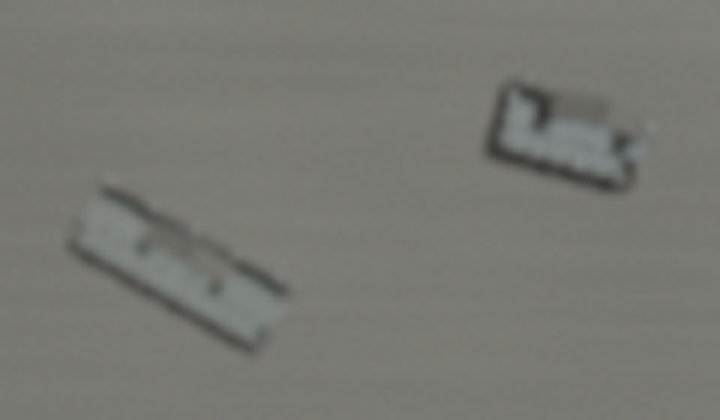

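View pics/b4.png

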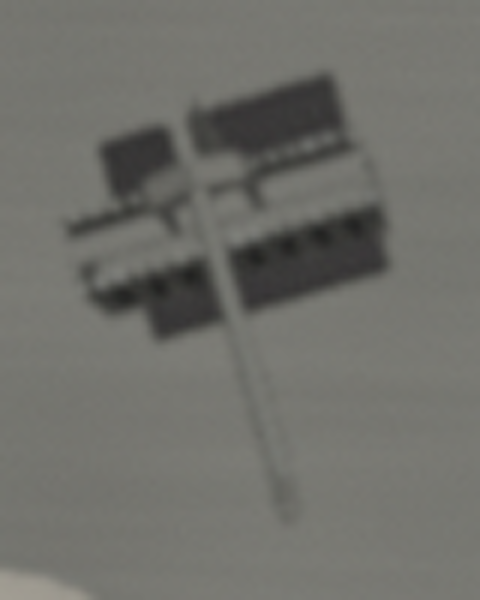

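```bash
cat > fit.py <<'E'
from h import *
from plant import camera_params
S=camera_params("scene");T=camera_params("top")
s=cv2.imread("pics/a_scene.png");t=cv2.imread("pics/a_top.png")
un=lambda P,k,ox,oy:((np.array(P,float)+.5)/k-.5)+[ox,oy]
def W(pose,P):
    c,s_=np.cos(pose[2]),np.sin(pose[2]);P=np.atleast_2d(P)
    return np.c_[pose[0]+c*P[:,0]-s_*P[:,1],pose[1]+s_*P[:,0]+c*P[:,1],P[:,2]]
def wire(w,h):
    a,b=.02,w/2;c=[(a,-b),(a,b),(-a,b),(-a,-b)];E=[]
    for i in range(4):
        p,q=c[i],c[(i+1)%4];E+=[[(*p,h),(*q,h)],[(*p,0),(*q,0)],[(*p,h),(*p,0)]]
    for x in(-.007,.007):
        L=[(x,-.025,h),(x,-.025,h+.06),(x,0,h+.076),(x,.025,h+.06),(x,.025,h)]
        E+=[[L[i],L[i+1]]for i in range(4)]
    return E
def fit(w,h,sc,tp,x0):
    b=w/2
    M=np.array([(.02,-b,h),(.02,b,h),(-.02,b,h),(.02,b,0),(-.02,b,0),(.02,-b,0)])
    U=un(sc,5,165,180)
    f=lambda p:(proj(S,W(p,M))-U).ravel()
    r=least_squares(f,x0); return r.x,np.round(r.fun.reshape(-1,2),1)
def draw(im,cam,pose,w,h,k,col):
    for e in wire(w,h):
        q=proj(cam,W(pose,e)); q=((q-k[1:]+.5)*k[0]-.5).astype(int)
        cv2.line(im,tuple(int(v) for v in q[0]),tuple(int(v) for v in q[1]),col,1)
if __name__=="__main__":
    m,r=fit(.12,.06,[(481,165),(640,272),(693,240),(641,367),(697,325),(488,262)],0,[.477,-.12,-.6]);print(m,r.tolist())
    k,r=fit(.08,.05,[(38,237),(160,292),(207,240),(168,362),(222,318),(48,300)],0,[.557,-.33,-.6]);print(k,r.tolist())
    a=cv2.imread("pics/b1.png");b=cv2.imread("pics/b3.png")
    for im,c,kk in((a,S,np.array([5,165,180])),(b,T,np.array([6,310,160]))):
        draw(im,c,m,.12,.06,kk,(0,0,255));draw(im,c,k,.08,.05,kk,(0,255,0))
    cv2.imwrite("pics/c1.png",a);cv2.imwrite("pics/c3.png",b)
    u2=lambda p:un(p,2.8,365,180);u4=lambda p:un(p,6,195,100)
    print("posttop",atz(S,u2((213,252)),.22),atz(T,u4((196,110)),.22))
    print("tip",tri([(S,u2((123,22))),(T,u4((290,515)))]))
    print("prong mid z.22",atz(S,u2((150,95)),.215),atz(T,u4((240,320)),.215), atz(S,u2((185,185)),.215),atz(T,u4((205,200)),.215))
    print("post base",atz(S,u2((153,475)),.012))
E
python3 fit.py
```

```text
[ 0.47823681 -0.1144505  -0.4946873 ] [[-0.7, 0.3], [-0.6, 0.6], [0.9, -0.7], [0.1, 0.1], [0.5, 0.6], [-0.2, -1.1]]
[ 0.55821982 -0.32986441 -0.23672528] [[-1.0, -0.7], [-1.8, -1.0], [0.4, 0.1], [0.4, 0.3], [0.8, -0.4], [1.4, 1.8]]
posttop [0.71292234 0.24338935 0.22      ] [0.70840449 0.23354397 0.22      ]
tip (array([0.50791878, 0.17619201, 0.22948274]), [np.float64(0.00033905866441526753), np.float64(0.00033905866441529323)])
prong mid z.22 [0.57016297 0.20091219 0.215     ] [0.60507669 0.2076455  0.215     ] [0.65512706 0.22693869 0.215     ] [0.66452082 0.22779648 0.215     ]
post base [0.71722732 0.24533029 0.012     ]
```

View pics/c1.png

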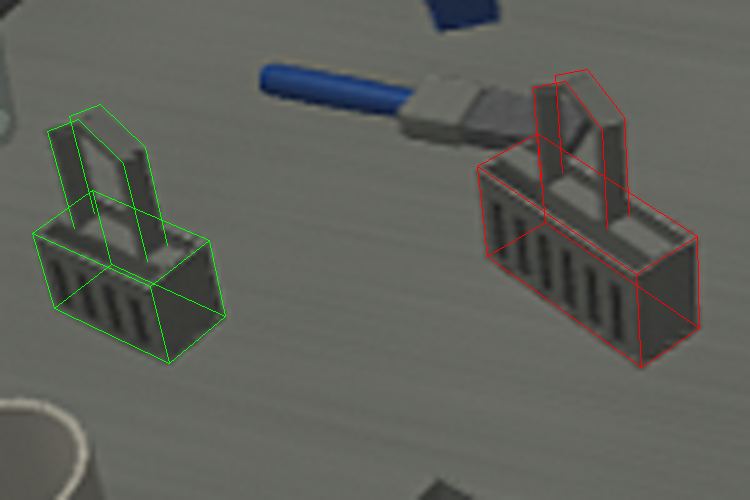

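View pics/c3.png

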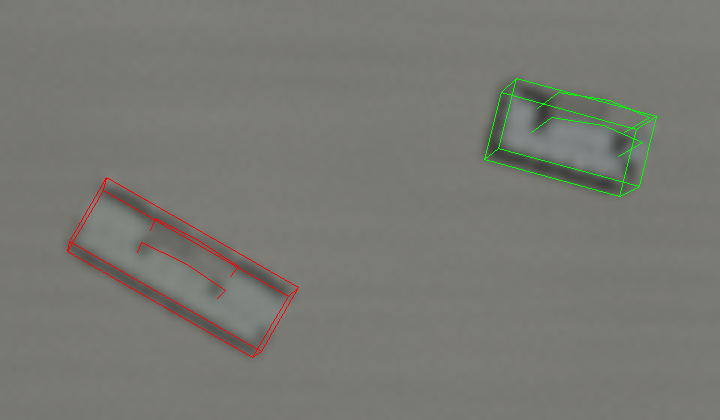

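```bash
cat > go.py <<'E'
import sys
from h import *
from plant import get_state
def rel(target, yang):
    """target TCP world, desired world angle of tool y (mod pi) -> shift cm in tool axes, yaw options"""
    s=get_state();Rm=R.from_quat(s['eef_rot']).as_matrix()
    d=Rm.T@(np.array(target)-s['tool_pos'])*100
    y=Rm[:,1];cur=np.arctan2(y[1],y[0])
    # turn about tool x (down) by +a turns world angle by -a
    a=-(yang-cur);a=(a+np.pi/2)%np.pi-np.pi/2
    print("t",round(s['clock'],2),"tcp",s['tool_pos'].round(4),"x ax",Rm[:,0].round(3),"yang",round(cur,3),"q",s['q'].round(2),"op",round(s['opening'],3),"F",s['contact_force'].round(1))
    print(" -> shift",d.round(2),"yaw",round(a,3),"alt",round(a-np.sign(a)*np.pi,3))
E
python3 - <<'E'
from go import *
rel([.40,.25,.37],1.076)
rel([.478,-.1145,.37],1.076)
E
```

```text
t 0.95 tcp [0.2077 0.5895 0.2528] x ax [ 0.  0. -1.] yang 1.232 q [-1.2   0.69 -0.19  1.57  0.16  0.9  -0.22] op 1.001 F [-0.1 -0.6  0.3]
 -> shift [-11.73 -25.63  29.42] yaw 0.156 alt -2.986
t 0.95 tcp [0.2077 0.5895 0.2528] x ax [ 0.  0. -1.] yang 1.232 q [-1.2   0.69 -0.19  1.57  0.16  0.9  -0.22] op 1.001 F [-0.1 -0.6  0.3]
 -> shift [-11.73 -57.42  48.89] yaw 0.156 alt -2.986
```

Call:
apply_moves:
  delta_pos:
    - [-4,0,0]
    - [-8,-2,3]
    - [-11,-5,7]
    - [-11.7,-9,11]
    - [-11.7,-13,15]
    - [-11.7,-17,19]
    - [-11.7,-21,24]
    - [-11.7,-25,28]
    - [-11.7,-28,31]
    - [-11.7,-31,33]
  yaw: [0,0,0,0,0,0.05,0.1,0.15,0.156,0.156]
  gripper: [100,100,100,100,100,100,100,100,100,100]
  force: 15

```text
clock: 1.78
tool_pos: [0.3757, 0.2785, 0.369]
eef_rot: [0.174, 0.685, -0.173, 0.686]
contact_force: [0.5, -1.1, 0.7]
opening: 0.998
```

```bash
python3 - <<'E'
from go import *
rel([.478,-.1145,.30],1.076)
E
```

```text
t 1.78 tcp [0.3757 0.2785 0.369 ] x ax [ 0.001  0.001 -1.   ] yang 1.076 q [-0.63  0.33 -0.16  1.85  0.06  0.96  0.27] op 0.998 F [ 0.5 -1.1  0.7]
 -> shift [  6.89 -29.73  27.67] yaw -0.0 alt 3.141
```

Call:
apply_moves:
  delta_pos:
    - [0,-3,3]
    - [0,-6,6]
    - [0,-9,8.5]
    - [0,-12.5,11.5]
    - [1,-15.5,14.5]
    - [2,-18.5,17.5]
    - [4,-22,20.5]
    - [6,-25,23.5]
    - [8,-28,26]
    - [10,-29.7,27.7]
  yaw: [0,0,0,0,0,0,0,0,0,0]
  gripper: [100,100,100,100,100,100,100,100,100,100]

```text
clock: 2.62
tool_pos: [0.4762, -0.1056, 0.2768]
eef_rot: [0.174, 0.684, -0.173, 0.687]
contact_force: [0.1, 0.7, 0.3]
opening: 1.0
```

```bash
python3 - <<'E'
from go import *
from plant import *
rel([.478,-.1145,.097],1.076)
p=camera_params("wrist");im=snapshot("wrist")[:,:,::-1].copy()
cv2.imwrite("pics/d0.png",im)
from fit import W,wire
for e in wire(.12,.06):
    q=proj(p,W([.4782,-.1145,-.4947],e)).astype(int)
    cv2.line(im,tuple(map(int,q[0])),tuple(map(int,q[1])),(0,0,255),1)
cv2.imwrite("pics/d.png",im)
E
```

```text
t 2.62 tcp [ 0.4762 -0.1056  0.2768] x ax [ 0.004 -0.    -1.   ] yang 1.075 q [ 0.15  0.47 -0.05  1.95  0.03  0.72  1.16] op 1.0 F [0.1 0.7 0.3]
 -> shift [17.98 -0.72  0.52] yaw -0.001 alt 3.14
```

View pics/d.png

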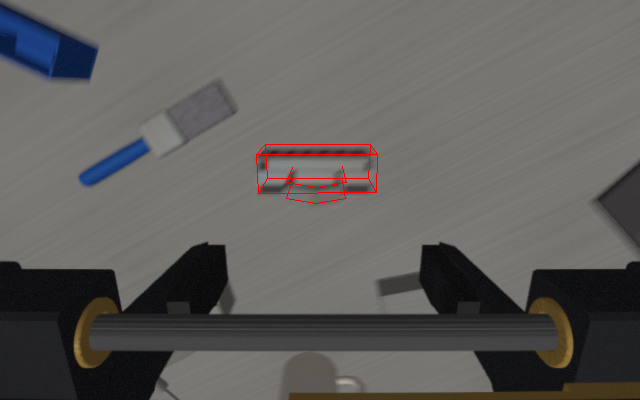

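The wrist view agrees: the steel medium at (318,170) lies under the model within a couple of pixels, and the blue look-alike is clearly apart at (45,45). I now descend on it.

Call:
apply_moves:
  delta_pos:
    - [3,-0.7,0.5]
    - [6,-0.7,0.5]
    - [9,-0.7,0.5]
    - [12,-0.7,0.5]
    - [15,-0.7,0.5]
    - [17,-0.7,0.5]
    - [18,-0.7,0.5]
    - [18,-0.7,0.5]
    - [18,-0.7,0.5]
    - [18,-0.7,0.5]
  yaw: [0,0,0,0,0,0,0,0,0,0]
  gripper: [100,100,100,100,100,100,100,100,100,100]

```text
clock: 3.5
tool_pos: [0.4765, -0.1227, 0.0937]
eef_rot: [0.175, 0.684, -0.179, 0.685]
contact_force: [0.5, -0.6, 0.2]
opening: 1.002
```

```bash
python3 - <<'E'
from go import *
from plant import *
rel([.478,-.1145,.097],1.076)
cv2.imwrite("pics/e.png",cv2.resize(snapshot("scene")[120:300,180:400,::-1],None,fx=3,fy=3))
E
```

```text
t 3.5 tcp [ 0.4765 -0.1227  0.0937] x ax [-0.    -0.005 -1.   ] yang 1.065 q [ 0.17  0.8  -0.02  2.09  0.07  0.25  1.15] op 1.002 F [ 0.5 -0.6  0.2]
 -> shift [-0.33  0.79 -0.26] yaw -0.011 alt 3.131
```

View pics/e.png

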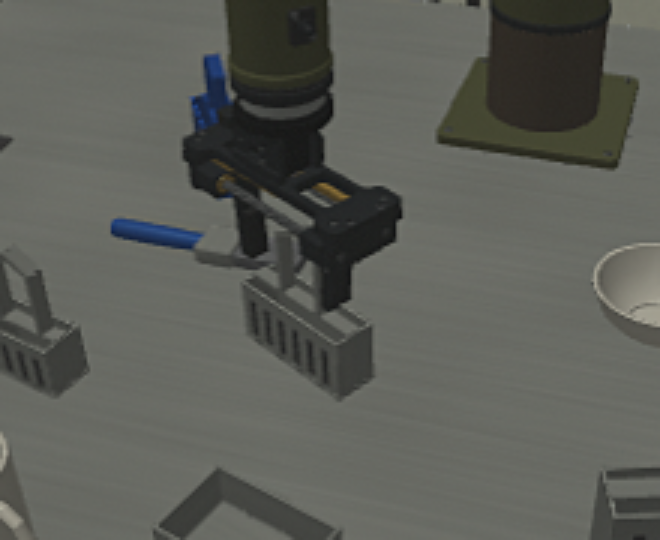

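The fingers straddle the loop (crop 305,260). A small correction, then I close.

Call:
apply_moves:
  delta_pos:
    - [-0.3,0.8,-0.25]
    - [-0.3,0.8,-0.25]
    - [-0.3,0.8,-0.25]
    - [-0.3,0.8,-0.25]
    - [-0.3,0.8,-0.25]
    - [-0.3,0.8,-0.25]
    - [-0.3,0.8,-0.25]
    - [-0.3,0.8,-0.25]
    - [-0.3,0.8,-0.25]
    - [-0.3,0.8,-0.25]
  yaw: [-0.01,-0.01,-0.01,-0.01,-0.01,-0.01,-0.01,-0.01,-0.01,-0.01]
  gripper: [100,100,90,80,70,60,50,45,40,40]
  force: 25

```text
clock: 4.38
tool_pos: [0.4784, -0.1144, 0.0968]
eef_rot: [0.172, 0.685, -0.175, 0.686]
contact_force: [0.2, 0.2, -0.7]
opening: 0.563
```

```bash
python3 - <<'E'
from go import *
rel([.478,-.1145,.097],1.076)
E
```

```text
t 4.38 tcp [ 0.4784 -0.1144  0.0968] x ax [ 0.001 -0.005 -1.   ] yang 1.075 q [ 0.15  0.79 -0.02  2.09  0.07  0.26  1.15] op 0.563 F [ 0.2  0.2 -0.7]
 -> shift [-0.02 -0.03 -0.03] yaw -0.001 alt 3.141
```

Opening 0.563 is 49.5 mm, which is the loop's 50 mm. I lift.

Call:
apply_moves:
  delta_pos:
    - [0,0,0]
    - [0,0,0]
    - [-1,0,0]
    - [-3,0,0]
    - [-6,0,0]
    - [-9,0,0]
    - [-12,0,0]
    - [-14,0,0]
    - [-15.5,0,0]
    - [-15.5,0,0]
  yaw: [0,0,0,0,0,0,0,0,0,0]
  gripper: [40,40,40,40,40,40,40,40,40,40]
  force: 35

```text
clock: 5.22
tool_pos: [0.4792, -0.1141, 0.2548]
eef_rot: [0.172, 0.683, -0.175, 0.688]
contact_force: [0.1, 0.4, -2.8]
opening: 0.567
```

```bash
python3 - <<'E'
from go import *
from plant import *
import numpy as np
th=0.319;c=np.array([np.cos(th),np.sin(th)])
post=np.array([.7149,.2445])
def P(d,zo): # TCP for loop origin at distance d
    return [*(post-d*c),zo-.033]
for d in(.30,.27,.098): print(d,P(d,.25)); rel(P(d,.25),th+np.pi/2)
cv2.imwrite("pics/f.png",snapshot("scene")[:,:,::-1])
cv2.imwrite("pics/ft.png",snapshot("top")[:,:,::-1])
E
```

```text
0.3 [np.float64(0.4300351470081121), np.float64(0.1504148495781078), 0.217]
t 5.22 tcp [ 0.4792 -0.1141  0.2548] x ax [ 0.006 -0.006 -1.   ] yang 1.075 q [ 0.16  0.51 -0.04  1.96  0.04  0.66  1.17] op 0.567 F [ 0.1  0.4 -2.8]
 -> shift [  3.6   20.93 -16.94] yaw -0.815 alt 2.327
0.27 [np.float64(0.45852163230730086), np.float64(0.159823364620297), 0.217]
t 5.22 tcp [ 0.4792 -0.1141  0.2548] x ax [ 0.006 -0.006 -1.   ] yang 1.075 q [ 0.16  0.51 -0.04  1.96  0.04  0.66  1.17] op 0.567 F [ 0.1  0.4 -2.8]
 -> shift [  3.61  23.12 -14.89] yaw -0.815 alt 2.327
0.098 [np.float64(0.62184414802265), np.float64(0.21376551752884854), 0.217]
t 5.22 tcp [ 0.4792 -0.1141  0.2548] x ax [ 0.006 -0.006 -1.   ] yang 1.075 q [ 0.16  0.51 -0.04  1.96  0.04  0.66  1.17] op 0.567 F [ 0.1  0.4 -2.8]
 -> shift [ 3.67 35.63 -3.09] yaw -0.815 alt 2.327
```

View pics/f.png

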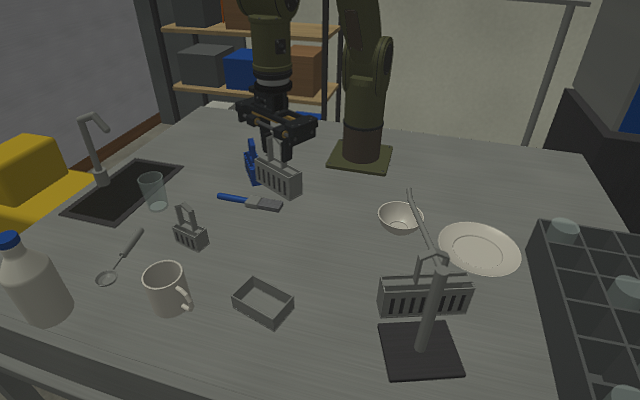

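Call:
apply_moves:
  delta_pos:
    - [0,2,-1.7]
    - [0,5,-4]
    - [0,8,-6.5]
    - [0,11,-9]
    - [0,14,-11.5]
    - [0,17,-14]
    - [0,19.5,-16]
    - [0,20.9,-17]
    - [0,20.9,-17]
    - [0,20.9,-17]
  yaw: [-0.08,-0.18,-0.28,-0.38,-0.48,-0.58,-0.68,-0.76,-0.815,-0.815]
  gripper: [40,40,40,40,40,40,40,40,40,40]

```text
clock: 6.15
tool_pos: [0.4261, 0.1519, 0.2491]
eef_rot: [-0.116, 0.699, 0.112, 0.696]
contact_force: [0.6, -0.7, -3.4]
opening: 0.562
```

```bash
cat > hk.py <<'E'
from go import *
from plant import *
th=0.319;c=np.array([np.cos(th),np.sin(th)])
post=np.array([.7149,.2445])
def P(d,zo): return [*(post-d*c),zo-.033]
def see(tag):
    cv2.imwrite(f"pics/{tag}.png",np.vstack([cv2.resize(snapshot("scene")[110:330,310:530,::-1],None,fx=2.6,fy=2.6)]))
    t=snapshot("top")[90:250,170:330,::-1]; cv2.imwrite(f"pics/{tag}t.png",cv2.resize(t,None,fx=3.5,fy=3.5))
E
python3 - <<'E'
from hk import *
rel(P(.30,.247),th+np.pi/2);rel(P(.098,.247),th+np.pi/2)
see("g")
cv2.imwrite("pics/gw.png",snapshot("wrist")[:,:,::-1])
E
```

```text
t 6.15 tcp [0.4261 0.1519 0.2491] x ax [-0.003 -0.006 -1.   ] yang 1.895 q [-0.28  0.48 -0.25  2.06  0.21  0.62  1.22] op 0.562 F [ 0.6 -0.7 -3.4]
 -> shift [ 3.51 -0.25  0.34] yaw 0.005 alt -3.136
t 6.15 tcp [0.4261 0.1519 0.2491] x ax [-0.003 -0.006 -1.   ] yang 1.895 q [-0.28  0.48 -0.25  2.06  0.21  0.62  1.22] op 0.562 F [ 0.6 -0.7 -3.4]
 -> shift [ 3.41 -0.35 20.54] yaw 0.005 alt -3.136
```

View pics/g.png

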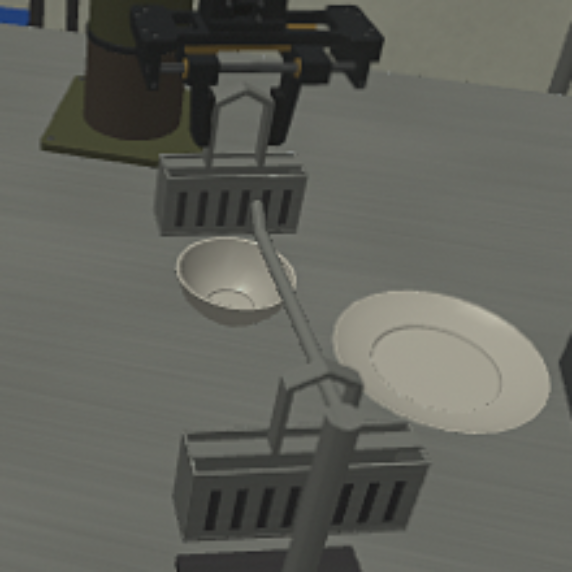

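View pics/gw.png

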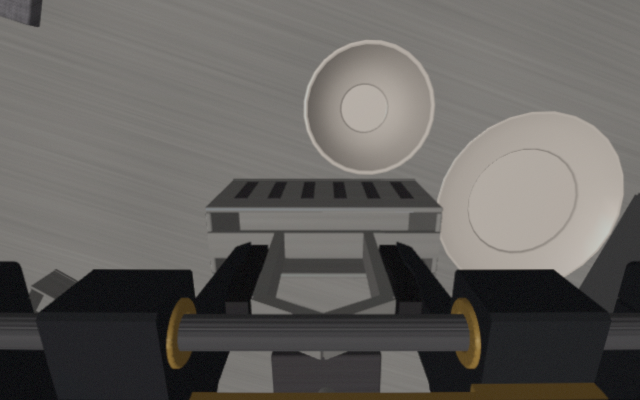

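The medium hangs level in the jaws, aligned with the prong (tip at crop (258,203)). I lower to 0.247 and thread part way.

Call:
apply_moves:
  delta_pos:
    - [1.5,-0.25,0.3]
    - [3,-0.25,0.3]
    - [3.5,-0.25,0.3]
    - [3.5,-0.25,1.5]
    - [3.5,-0.25,3.5]
    - [3.5,-0.25,5.5]
    - [3.5,-0.25,7.5]
    - [3.5,-0.3,9.5]
    - [3.5,-0.3,11]
    - [3.5,-0.3,11]
  yaw: [0.005,0.005,0.005,0.005,0.005,0.005,0.005,0.005,0.005,0.005]
  gripper: [40,40,40,40,40,40,40,40,40,40]

```text
clock: 7.13
tool_pos: [0.5358, 0.1811, 0.2142]
eef_rot: [-0.11, 0.698, 0.107, 0.699]
contact_force: [1.2, 0.9, -3.1]
opening: 0.565
```

```bash
python3 - <<'E'
from hk import *
rel(P(.098,.247),th+np.pi/2)
see("i")
E
```

```text
t 7.13 tcp [0.5358 0.1811 0.2142] x ax [ 0.002 -0.005 -1.   ] yang 1.879 q [-0.27  0.66 -0.23  1.79  0.22  0.72  1.25] op 0.565 F [ 1.2  0.9 -3.1]
 -> shift [0.02 0.5  9.19] yaw -0.01 alt 3.131
```

View pics/i.png

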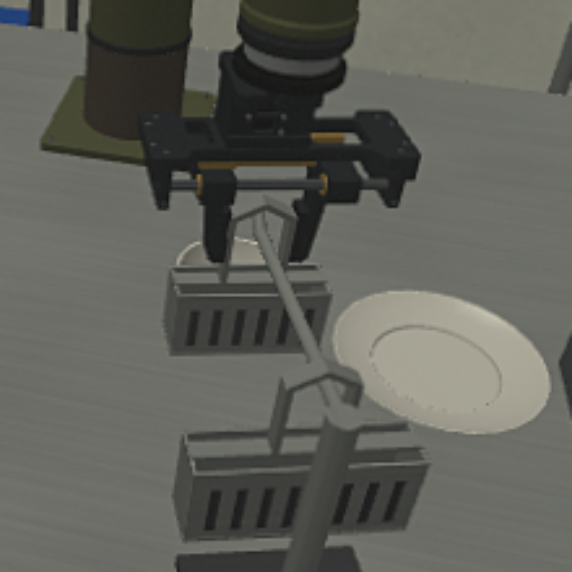

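The tip is through the loop (crop 258,225) with no contact. I continue to 98 mm from the post.

Call:
apply_moves:
  delta_pos:
    - [0,0.3,1]
    - [0,0.5,3]
    - [0,0.5,5]
    - [0,0.5,7]
    - [0,0.5,8.5]
    - [0,0.5,9.1]
    - [0,0.5,9.1]
    - [0,0.5,9.1]
  yaw: [-0.01,-0.01,-0.01,-0.01,-0.01,-0.01,-0.01,-0.01]
  gripper: [40,40,40,40,40,40,40,40]

```text
clock: 7.9
tool_pos: [0.6155, 0.2117, 0.2128]
eef_rot: [-0.115, 0.701, 0.11, 0.696]
contact_force: [0.3, -0.2, -3.6]
opening: 0.565
```

```bash
python3 - <<'E'
from hk import *
rel(P(.098,.220),th+np.pi/2)
see("j")
E
```

```text
t 7.9 tcp [0.6155 0.2117 0.2128] x ax [-0.006 -0.009 -1.   ] yang 1.89 q [-0.28  0.78 -0.23  1.51  0.22  0.89  1.3 ] op 0.565 F [ 0.3 -0.2 -3.6]
 -> shift [2.57 0.01 0.68] yaw 0.001 alt -3.141
```

View pics/j.png

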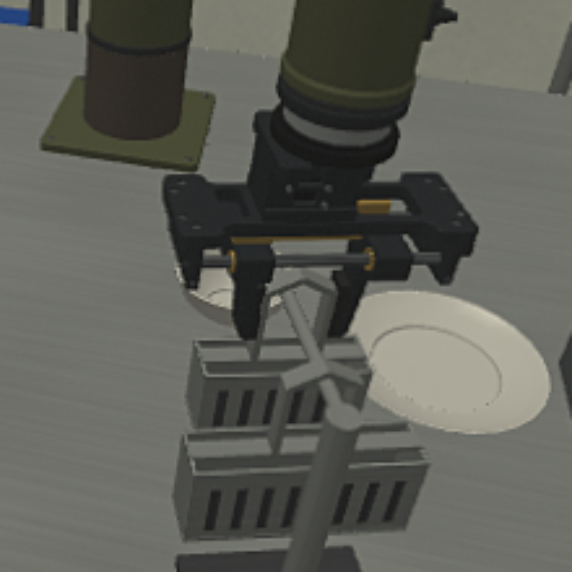

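View pics/jt.png

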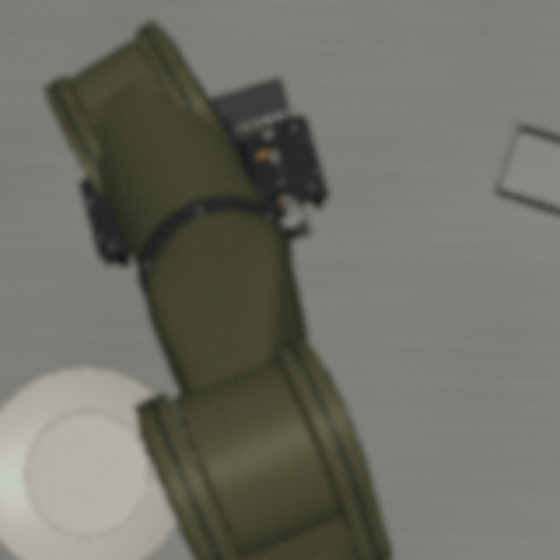

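Call:
apply_moves:
  delta_pos:
    - [0.3,0,0.4]
    - [0.8,0,0.6]
    - [1.3,0,0.6]
    - [1.8,0,0.6]
    - [2.2,0,0.6]
    - [2.5,0,0.6]
    - [2.7,0,0.6]
    - [2.7,0,0.6]
  yaw: [0,0,0,0,0,0,0,0]
  gripper: [40,40,40,40,40,40,40,40]

```text
clock: 8.67
tool_pos: [0.6217, 0.2151, 0.1882]
eef_rot: [-0.115, 0.699, 0.111, 0.697]
contact_force: [-2.7, 0.7, 7.7]
opening: 0.565
```

```bash
python3 - <<'E'
from hk import *
rel(P(.098,.220),th+np.pi/2)
see("k")
E
```

```text
t 8.67 tcp [0.6217 0.2151 0.1882] x ax [-0.003 -0.006 -1.   ] yang 1.891 q [-0.29  0.81 -0.23  1.51  0.23  0.85  1.3 ] op 0.565 F [-2.7  0.7  7.7]
 -> shift [ 0.12 -0.13 -0.02] yaw 0.001 alt -3.14
```

View pics/k.png

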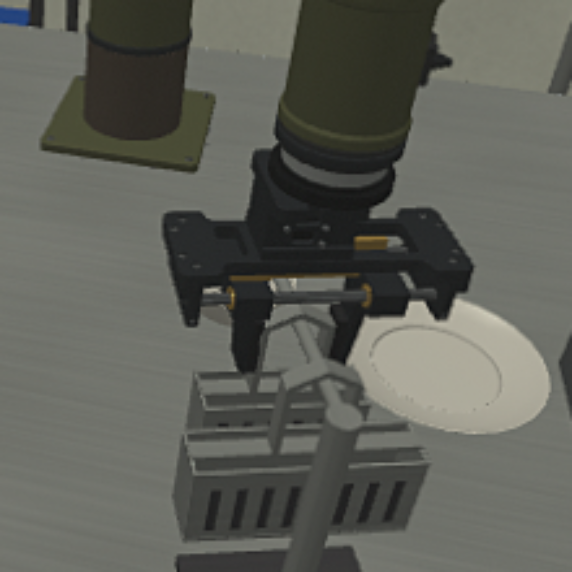

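The upward force shows the loop rests on the prong. I ease up 1 mm and open.

Call:
apply_moves:
  delta_pos:
    - [-0.1,0,0]
    - [-0.1,0,0]
    - [-0.1,0,0]
    - [-0.1,0,0]
    - [-0.1,0,0]
    - [-0.1,0,0]
    - [-0.1,0,0]
    - [-0.1,0,0]
    - [-0.1,0,0]
    - [-0.1,0,0]
  yaw: [0,0,0,0,0,0,0,0,0,0]
  gripper: [40,57,59,62,66,72,80,90,100,100]
  force: 15

```text
clock: 9.6
tool_pos: [0.6217, 0.2151, 0.1892]
eef_rot: [-0.115, 0.699, 0.111, 0.697]
contact_force: [0.2, 0.3, 0.3]
opening: 0.986
```

```bash
python3 - <<'E'
from hk import *
rel(P(.098,.220),th+np.pi/2)
see("l")
E
```

```text
t 9.6 tcp [0.6217 0.2151 0.1892] x ax [-0.003 -0.006 -1.   ] yang 1.891 q [-0.29  0.81 -0.23  1.51  0.23  0.85  1.3 ] op 0.986 F [0.2 0.3 0.3]
 -> shift [ 0.22 -0.13 -0.03] yaw 0.001 alt -3.14
```

View pics/l.png

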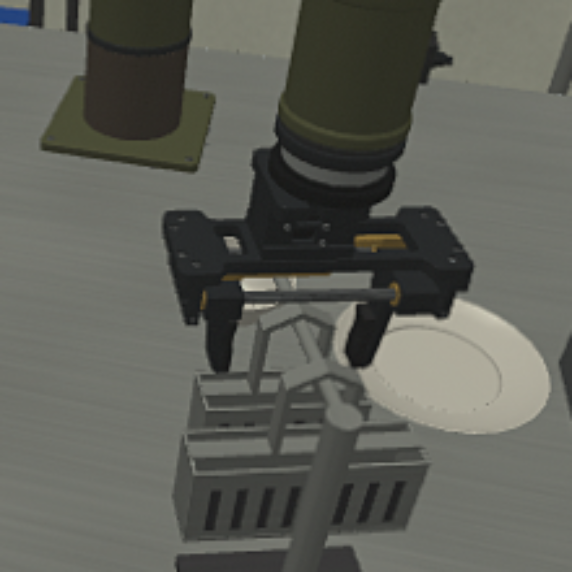

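Call:
apply_moves:
  delta_pos:
    - [-0.5,0,0]
    - [-1.5,0,0]
    - [-3,0,0]
    - [-5,0,0]
    - [-8,0,0]
    - [-11,0,0]
    - [-14,0,0]
    - [-16,0,0]
    - [-16,0,0]
    - [-16,0,0]
  yaw: [0,0,0,0,0,0,0,0,0,0]
  gripper: [100,100,100,100,100,100,100,100,100,100]

```text
clock: 10.53
tool_pos: [0.6226, 0.2164, 0.3512]
eef_rot: [-0.114, 0.698, 0.111, 0.698]
contact_force: [-0.4, -0.1, -0.8]
opening: 1.002
```

```bash
python3 - <<'E'
from hk import *
k=[.5582,-.3299,-.2367]
rel([.5582,-.3299,.30],k[2]+np.pi/2)
rel([.50,-.1,.345],k[2]+np.pi/2)
see("m")
E
```

```text
t 10.53 tcp [0.6226 0.2164 0.3512] x ax [ 0.001 -0.004 -1.   ] yang 1.891 q [-0.28  0.65 -0.25  1.31  0.17  1.2   1.35] op 1.002 F [-0.4 -0.1 -0.8]
 -> shift [  5.36 -49.79 -23.32] yaw 0.557 alt -2.584
t 10.53 tcp [0.6226 0.2164 0.3512] x ax [ 0.001 -0.004 -1.   ] yang 1.891 q [-0.28  0.65 -0.25  1.31  0.17  1.2   1.35] op 1.002 F [-0.4 -0.1 -0.8]
 -> shift [  0.75 -26.16 -21.6 ] yaw 0.557 alt -2.584
```

View pics/m.png

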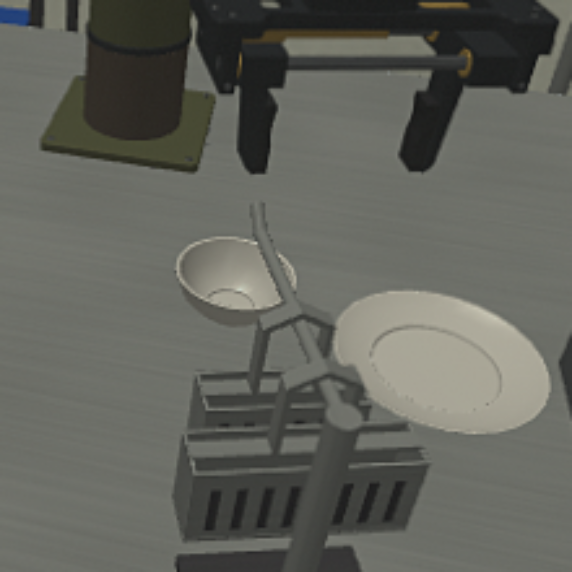

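The medium hangs alone, clear of the large (loop peaks at crop (297,315) and (320,375)). Next is the small.

Call:
apply_moves:
  delta_pos:
    - [0,-2,-1]
    - [0,-5.3,-2.5]
    - [0,-8.8,-4]
    - [0,-12,-5.7]
    - [0,-15.5,-7.4]
    - [0,-19,-9]
    - [0,-22.5,-10.6]
    - [0,-26,-12.2]
    - [0,-29,-13.6]
    - [0,-32,-15]
  yaw: [0,0.05,0.1,0.18,0.26,0.34,0.42,0.5,0.55,0.557]
  gripper: [100,100,100,100,100,100,100,100,100,100]

```text
clock: 11.47
tool_pos: [0.5785, -0.1372, 0.3495]
eef_rot: [0.082, 0.704, -0.087, 0.7]
contact_force: [0.1, 0.4, -0.0]
opening: 1.003
```

```bash
python3 - <<'E'
from hk import *
k=[.5582,-.3299,-.2367]
rel([.5582,-.3299,.26],k[2]+np.pi/2)
E
```

```text
t 11.47 tcp [ 0.5785 -0.1372  0.3495] x ax [-0.008 -0.006 -1.   ] yang 1.331 q [ 0.21  0.55 -0.11  1.53  0.07  1.08  1.42] op 1.003 F [ 0.1  0.4 -0. ]
 -> shift [  9.09 -19.13   2.65] yaw -0.003 alt 3.139
```

Call:
apply_moves:
  delta_pos:
    - [0,-3,0.4]
    - [1,-6.5,0.9]
    - [2,-10,1.4]
    - [4,-13,1.8]
    - [6,-16,2.2]
    - [8,-18,2.5]
    - [9,-19.1,2.6]
    - [9,-19.1,2.6]
    - [9,-19.1,2.6]
  yaw: [0,0,0,0,0,0,0,0,0]
  gripper: [100,100,100,100,100,100,100,100,100]

```text
clock: 12.22
tool_pos: [0.5577, -0.3283, 0.26]
eef_rot: [0.082, 0.705, -0.086, 0.699]
contact_force: [0.1, 0.7, 0.9]
opening: 1.001
```

```bash
python3 - <<'E'
from hk import *
from fit import W,wire
k=[.5582,-.3299,-.2367]
rel([.5582,-.3299,.087],k[2]+np.pi/2)
p=camera_params("wrist");im=snapshot("wrist")[:,:,::-1].copy()
for e in wire(.08,.05):
    q=proj(p,W(k,e)).astype(int)
    cv2.line(im,tuple(map(int,q[0])),tuple(map(int,q[1])),(0,0,255),1)
cv2.imwrite("pics/n.png",im)
E
```

```text
t 12.22 tcp [ 0.5577 -0.3283  0.26  ] x ax [-0.009 -0.004 -1.   ] yang 1.332 q [ 0.51  0.71 -0.1   1.48  0.09  0.96  1.71] op 1.001 F [0.1 0.7 0.9]
 -> shift [17.3  -0.03  0.23] yaw -0.002 alt 3.139
```

View pics/n.png

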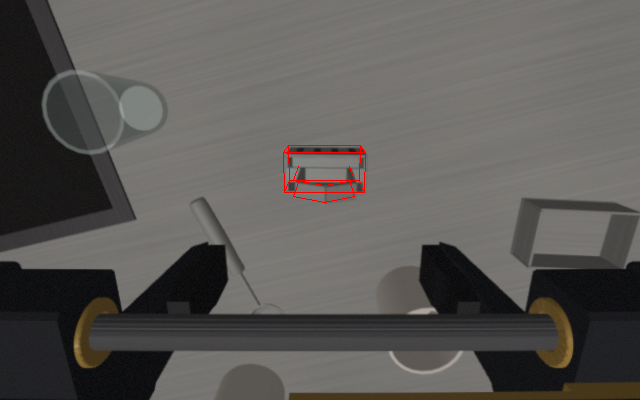

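The model overlays the small strainer (325,170) well; the pan is at (575,235), apart. I descend and close.

Call:
apply_moves:
  delta_pos:
    - [3,0,0.2]
    - [6,0,0.2]
    - [9,0,0.2]
    - [12,0,0.2]
    - [14.5,0,0.2]
    - [16.5,0,0.2]
    - [17.3,0,0.2]
    - [17.3,0,0.2]
    - [17.3,0,0.2]
  yaw: [0,0,0,0,0,0,0,0,0]
  gripper: [100,100,100,100,100,100,100,100,100]

```text
clock: 13.02
tool_pos: [0.5611, -0.3278, 0.0896]
eef_rot: [0.081, 0.704, -0.085, 0.701]
contact_force: [-0.1, 0.6, -0.4]
opening: 1.0
```

```bash
python3 - <<'E'
from hk import *
rel([.5582,-.3299,.087],-.2367+np.pi/2)
E
```

```text
t 13.02 tcp [ 0.5611 -0.3278  0.0896] x ax [-0.005 -0.005 -1.   ] yang 1.335 q [ 0.5   0.93 -0.08  1.6   0.13  0.62  1.68] op 1.0 F [-0.1  0.6 -0.4]
 -> shift [ 0.26 -0.27 -0.23] yaw 0.001 alt -3.141
```

Call:
apply_moves:
  delta_pos:
    - [0.25,-0.25,-0.25]
    - [0.25,-0.25,-0.25]
    - [0.25,-0.25,-0.25]
    - [0.25,-0.25,-0.25]
    - [0.25,-0.25,-0.25]
    - [0.25,-0.25,-0.25]
    - [0.25,-0.25,-0.25]
    - [0.25,-0.25,-0.25]
    - [0.25,-0.25,-0.25]
    - [0.25,-0.25,-0.25]
  yaw: [0,0,0,0,0,0,0,0,0,0]
  gripper: [100,100,90,80,70,60,50,45,40,40]
  force: 30

```text
clock: 13.85
tool_pos: [0.5581, -0.3294, 0.0871]
eef_rot: [0.081, 0.704, -0.085, 0.701]
contact_force: [-0.4, 1.3, -0.0]
opening: 0.562
```

```bash
python3 - <<'E'
from hk import *
rel([.5582,-.3299,.087],-.2367+np.pi/2)
E
```

```text
t 13.85 tcp [ 0.5581 -0.3294  0.0871] x ax [-0.005 -0.005 -1.   ] yang 1.335 q [ 0.5   0.93 -0.08  1.61  0.13  0.61  1.68] op 0.562 F [-0.4  1.3 -0. ]
 -> shift [ 0.01 -0.04  0.02] yaw 0.001 alt -3.14
```

Call:
apply_moves:
  delta_pos:
    - [0,0,0]
    - [0,0,0]
    - [-1,0,0]
    - [-3,0,0]
    - [-6,0,0]
    - [-9,0,0]
    - [-12,0,0]
    - [-15,0,0]
    - [-17,0,0]
    - [-17,0,0]
  yaw: [0,0,0,0,0,0,0,0,0,0]
  gripper: [40,40,40,40,40,40,40,40,40,40]
  force: 35

```text
clock: 14.68
tool_pos: [0.5612, -0.33, 0.2626]
eef_rot: [0.08, 0.701, -0.086, 0.704]
contact_force: [0.8, -0.6, -1.6]
opening: 0.562
```

```bash
python3 - <<'E'
from hk import *
rel(P(.30,.285),th+np.pi/2)
cv2.imwrite("pics/o.png",snapshot("scene")[:,:,::-1])
E
```

```text
t 14.68 tcp [ 0.5612 -0.33    0.2626] x ax [ 0.004 -0.009 -1.   ] yang 1.335 q [ 0.51  0.71 -0.11  1.48  0.09  0.95  1.72] op 0.562 F [ 0.8 -0.6 -1.6]
 -> shift [  0.58  43.65 -23.99] yaw -0.555 alt 2.587
```

View pics/o.png

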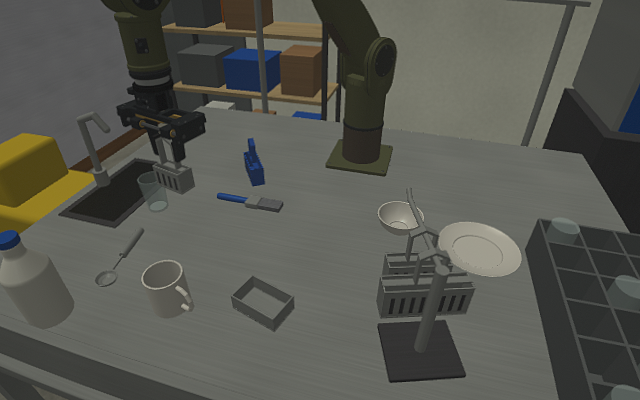

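Call:
apply_moves:
  delta_pos:
    - [0,2,-2]
    - [0,5,-4]
    - [0,8.5,-6.5]
    - [0,11.5,-9]
    - [0,14.5,-11.5]
    - [0,17.5,-14]
    - [0,21,-16]
    - [0,24,-18]
    - [0,27,-20]
    - [0,30,-21]
  yaw: [0,-0.05,-0.12,-0.2,-0.28,-0.36,-0.44,-0.5,-0.55,-0.555]
  gripper: [40,40,40,40,40,40,40,40,40,40]

```text
clock: 15.57
tool_pos: [0.4218, 0.0125, 0.2561]
eef_rot: [-0.116, 0.701, 0.111, 0.695]
contact_force: [0.4, 0.0, -1.2]
opening: 0.563
```

```bash
python3 - <<'E'
from hk import *
rel(P(.30,.285),th+np.pi/2)
E
```

```text
t 15.57 tcp [0.4218 0.0125 0.2561] x ax [-0.006 -0.008 -1.   ] yang 1.893 q [ 0.03  0.44 -0.25  2.13  0.2   0.6   1.53] op 0.563 F [ 0.4  0.  -1.2]
 -> shift [ 0.3  12.82  5.15] yaw 0.003 alt -3.139
```

Call:
apply_moves:
  delta_pos:
    - [0,2.5,1]
    - [0,5.5,2.2]
    - [0,8.5,3.4]
    - [0,11,4.4]
    - [0,12.5,5]
    - [0.3,12.8,5.1]
    - [2,12.8,5.1]
    - [3.5,12.8,5.1]
    - [4,12.8,5.1]
    - [4,12.8,5.1]
  yaw: [0,0,0,0,0,0,0,0,0,0]
  gripper: [40,40,40,40,40,40,40,40,40,40]

```text
clock: 16.4
tool_pos: [0.428, 0.148, 0.2133]
eef_rot: [-0.116, 0.702, 0.11, 0.694]
contact_force: [-0.0, 0.4, -2.0]
opening: 0.564
```

```bash
python3 - <<'E'
from hk import *
rel(P(.30,.247),th+np.pi/2)
rel(P(.152,.247),th+np.pi/2)
see("p")
E
```

```text
t 16.4 tcp [0.428  0.148  0.2133] x ax [-0.011 -0.011 -1.   ] yang 1.892 q [-0.3   0.55 -0.21  2.1   0.22  0.53  1.22] op 0.564 F [-0.   0.4 -2. ]
 -> shift [-0.07  0.17  0.27] yaw 0.002 alt -3.14
t 16.4 tcp [0.428  0.148  0.2133] x ax [-0.011 -0.011 -1.   ] yang 1.892 q [-0.3   0.55 -0.21  2.1   0.22  0.53  1.22] op 0.564 F [-0.   0.4 -2. ]
 -> shift [-0.27  0.14 15.07] yaw 0.002 alt -3.14
```

View pics/p.png

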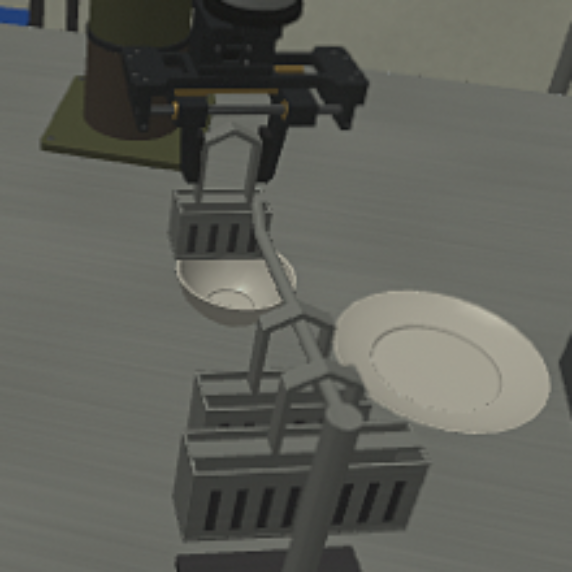

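The small is aligned in front of the tip. I thread it to 152 mm.

Call:
apply_moves:
  delta_pos:
    - [-0.1,0.1,1]
    - [-0.2,0.1,3]
    - [-0.2,0.1,5]
    - [-0.3,0.1,7]
    - [-0.3,0.1,9]
    - [-0.3,0.1,11]
    - [-0.3,0.1,13]
    - [-0.3,0.1,14.5]
    - [-0.3,0.1,15]
    - [-0.3,0.1,15]
  yaw: [0,0,0,0,0,0,0,0,0,0]
  gripper: [40,40,40,40,40,40,40,40,40,40]

```text
clock: 17.33
tool_pos: [0.5723, 0.1971, 0.2168]
eef_rot: [-0.115, 0.701, 0.11, 0.696]
contact_force: [-0.6, -0.7, -2.5]
opening: 0.559
```

```bash
python3 - <<'E'
from hk import *
rel(P(.152,.220),th+np.pi/2)
see("r")
E
```

```text
t 17.33 tcp [0.5723 0.1971 0.2168] x ax [-0.006 -0.008 -1.   ] yang 1.891 q [-0.29  0.71 -0.22  1.66  0.2   0.81  1.29] op 0.559 F [-0.6 -0.7 -2.5]
 -> shift [ 2.98  0.05 -0.14] yaw 0.001 alt -3.141
```

View pics/r.png

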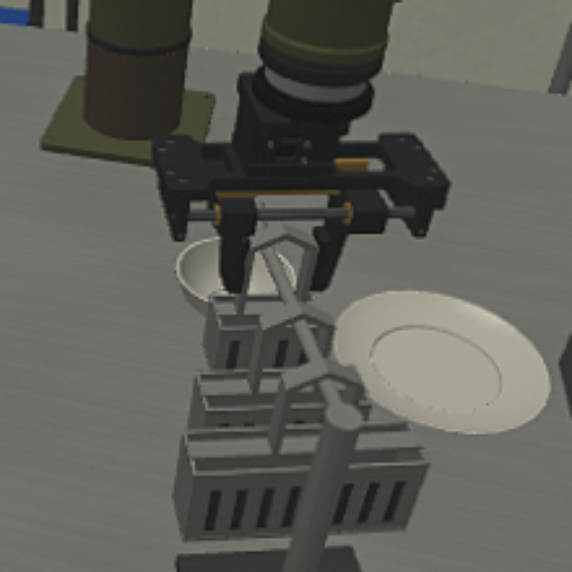

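Call:
apply_moves:
  delta_pos:
    - [0.3,0,-0.1]
    - [0.8,0,-0.1]
    - [1.3,0,-0.1]
    - [1.8,0,-0.1]
    - [2.3,0,-0.1]
    - [2.7,0,-0.1]
    - [3,0,-0.1]
    - [3,0,-0.1]
    - [3,0,-0.1]
  yaw: [0,0,0,0,0,0,0,0,0]
  gripper: [40,40,40,40,40,40,40,40,40]

```text
clock: 18.18
tool_pos: [0.5696, 0.1975, 0.1883]
eef_rot: [-0.115, 0.7, 0.111, 0.696]
contact_force: [-3.4, 1.7, 9.7]
opening: 0.563
```

```bash
python3 - <<'E'
from hk import *
rel(P(.152,.220),th+np.pi/2)
E
```

```text
t 18.18 tcp [0.5696 0.1975 0.1883] x ax [-0.006 -0.007 -1.   ] yang 1.892 q [-0.29  0.75 -0.21  1.69  0.22  0.74  1.28] op 0.563 F [-3.4  1.7  9.7]
 -> shift [ 0.13 -0.09  0.07] yaw 0.002 alt -3.139
```

The loop rests on the prong (+9.7 N). I release as before.

Call:
apply_moves:
  delta_pos:
    - [-0.1,0,0]
    - [-0.1,0,0]
    - [-0.1,0,0]
    - [-0.1,0,0]
    - [-0.1,0,0]
    - [-0.1,0,0]
    - [-0.1,0,0]
    - [-0.1,0,0]
    - [-0.1,0,0]
    - [-0.1,0,0]
  yaw: [0,0,0,0,0,0,0,0,0,0]
  gripper: [40,57,59,62,66,72,80,90,100,100]
  force: 15

```text
clock: 19.02
tool_pos: [0.5696, 0.1975, 0.1892]
eef_rot: [-0.115, 0.7, 0.111, 0.695]
contact_force: [0.8, 0.4, 1.0]
opening: 0.989
```

```bash
python3 - <<'E'
from hk import *
rel(P(.152,.220),th+np.pi/2)
see("s")
E
```

```text
t 19.02 tcp [0.5696 0.1975 0.1892] x ax [-0.006 -0.007 -1.   ] yang 1.892 q [-0.29  0.74 -0.21  1.69  0.22  0.74  1.28] op 0.989 F [0.8 0.4 1. ]
 -> shift [ 0.22 -0.09  0.07] yaw 0.002 alt -3.139
```

View pics/s.png

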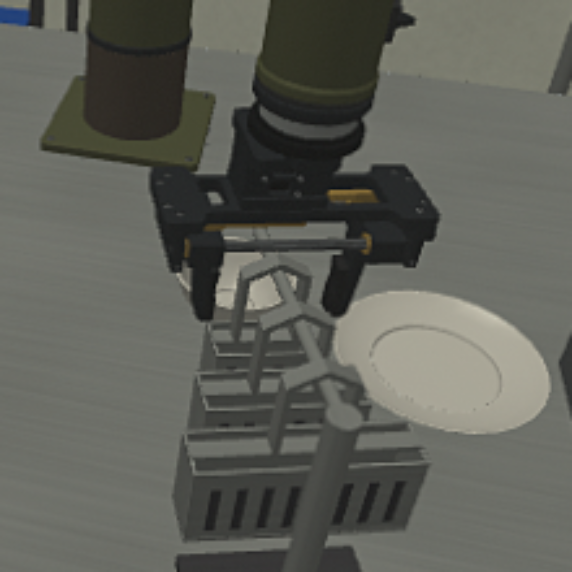

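Call:
apply_moves:
  delta_pos:
    - [-0.5,0,0]
    - [-1.5,0,0]
    - [-3,0,0]
    - [-5,0,0]
    - [-8,0,0]
    - [-11,0,0]
    - [-14,0,0]
    - [-16,0,0]
    - [-16,-3,0]
    - [-16,-6,0]
  yaw: [0,0,0,0,0,0,0,0,0,0]
  gripper: [100,100,100,100,100,100,100,100,100,100]

```text
clock: 19.95
tool_pos: [0.5899, 0.1439, 0.3527]
eef_rot: [-0.116, 0.698, 0.114, 0.697]
contact_force: [1.1, -0.4, -1.1]
opening: 0.997
```

Call:
apply_moves:
  delta_pos:
    - [0,-3,-2]
    - [0,-7,-5]
    - [0,-11,-8]
    - [0,-14,-10]
    - [0,-17,-12]
    - [0,-20,-14]
    - [0,-22,-15]
    - [0,-22,-15]
    - [0,-22,-15]
    - [0,-22,-15]
  yaw: [0,0,0,0,0,0,0,0,0,0]
  gripper: [100,100,100,100,100,100,100,100,100,100]

```text
clock: 20.78
tool_pos: [0.5188, -0.1113, 0.3545]
eef_rot: [-0.116, 0.698, 0.114, 0.697]
contact_force: [-0.3, -0.2, -0.5]
opening: 0.997
```

```bash
python3 - <<'E'
from hk import *
from fit import W,wire
rel(P(.152,.220),th+np.pi/2)
S=camera_params("scene");im=snapshot("scene")[:,:,::-1].copy();t=snapshot("top")[:,:,::-1].copy();T=camera_params("top")
def cr(i,x,y,w,h,k): return cv2.resize(i[y:y+h,x:x+w],None,fx=k,fy=k,interpolation=cv2.INTER_CUBIC)
a=cr(im,365,180,130,150,4);b=cr(t,190,90,90,100,6)
cv2.imwrite("pics/u.png",a);cv2.imwrite("pics/ut.png",b)
for d,w,h,col in((.04,.16,.07,(255,0,0)),(.098,.12,.06,(0,0,255)),(.152,.08,.05,(0,255,0))):
    pose=[*(post-d*c),th]
    for e in wire(w,h):
        X=W(pose,e);X[:,2]+=.22-(h+.07)
        for i,cam,k in((a,S,(4,365,180)),(b,T,(6,190,90))):
            q=((proj(cam,X)-k[1:]+.5)*k[0]-.5).astype(int);cv2.line(i,tuple(map(int,q[0])),tuple(map(int,q[1])),col,1)
cv2.imwrite("pics/v.png",a);cv2.imwrite("pics/vt.png",b)
E
```

```text
t 20.78 tcp [ 0.5188 -0.1113  0.3545] x ax [ 0.    -0.003 -1.   ] yang 1.899 q [ 0.28  0.45 -0.25  1.7   0.13  1.    1.89] op 0.997 F [-0.3 -0.2 -0.5]
 -> shift [16.67 27.55 14.84] yaw 0.009 alt -3.133
```

View pics/v.png

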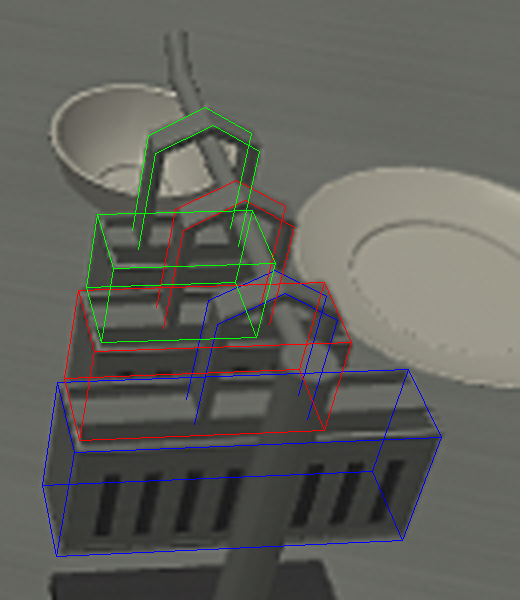

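View pics/vt.png

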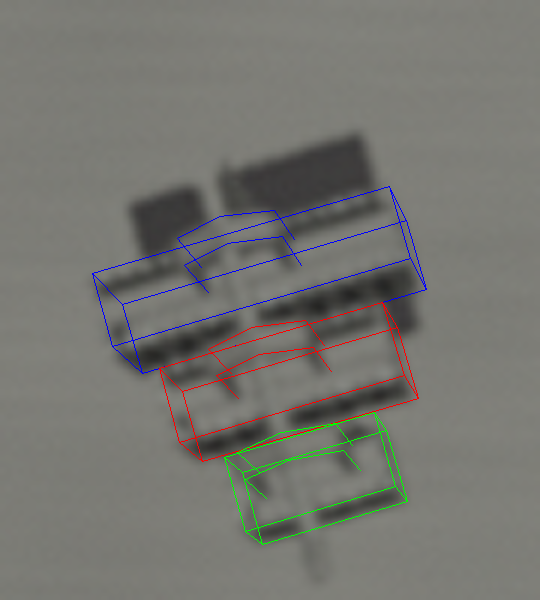

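View pics/u.png

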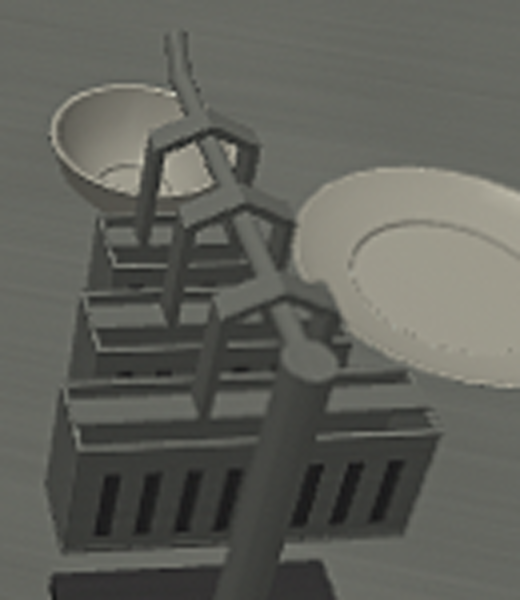

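All three hang upright and separate. The models for 40, 98 and 152 mm lie on the strainers within a few millimetres in both views: loop peaks at crop (270,285), (240,200) and (207,125). The arm is clear and still, so I hand in.

```bash
python3 -c "
from plant import *
print(finish_job(), get_state()['clock'])"
```

```text
the job is handed in; nothing more can be done
the job is handed in; nothing more can be done
```

The medium and then the small strainer now hang on the prong in front of the large one, and the job is handed in. `finish_job()` gave no verdict.

- **What I did:** I pinched each strainer by its loop, threaded it over the tip and lowered it until the upward force showed the loop resting on the prong. Then I opened the gripper and lifted clear.
- **Positions:** In both camera views, models drawn at about 40, 98 and 152 mm from the post (large, medium, small) lie on the strainers to within a few millimetres. All three are upright, in order of size and about 54 mm apart, with the small at least 40 mm short of the kink.
- **At the end:** The gripper was open and about 30 cm away, with wrist force near zero. The robot's clock read 20.8 s at the last check, against the 67 s limit. The blue look-alike and the pan were left alone.
- **Disagreements:** In the first measurements the networks' spot points differed by about 5 mm between the two cameras. I used model fits instead, and the wrist views agreed with those to a pixel or two. The one motion error was an 8 mm overshoot above the medium, which I corrected before closing. No check failed.

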